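Check-weigh a taped parcel on the customs balance

ROBOT

A 7-joint arm with a two-finger parallel gripper is mounted at the origin on the work surface. World frame = base frame: x ahead of the robot, y to its left, z up, the work surface at z = 0. Lengths are in m, angles in rad, forces in N, time in s.
With the tool pointing down it reaches from about 0.425 to 0.975 m from the base axis. Payload 16.7 kg.
Tool frame: the origin (TCP) lies on the centre line of the jaws, within the pads' length; the fingertips stand 8 mm ahead of it and the grasp point (between the pads) lies 11 mm behind it; z points along the fingers, y is the line along which they close (so a half turn about z gives the same grasp; the last joint's range is limited). The gripper opens to 85 mm and grips with 20 to 120 N. Pads are 22 mm wide; open, the fingers measure 114 mm over their backs; the gripper's body (76 mm by 85 mm) begins 54 mm behind the grasp point. The pads swing forward as they close: fully open they stand 13 mm farther back than shut.
Start: joints at [1.121, 0.426, 0.074, 1.606, -0.034, 1.111, -0.067], TCP at [0.2, -0.645, 0.239] pointing down, gripper open.
Joint ranges: [-2.85, 2.85], [-0.5, 2.14], [-1.23, 1.37], [0.21, 2.46], [-1.02, 4.16], [0.16, 2.05], [-2.73, 2.73]. Speed limits (rad/s): [1.89, 1.89, 2.39, 2.39, 3.01, 3.01, 3.01].

INTERFACE

Orientations are given as [roll, pitch, yaw] about the fixed x, y, z axes, in that order (R = Rz(yaw) Ry(pitch) Rx(roll)).
In Python, from station import ctrl, read_camera, camera_params, look_for, spot_point gives the robot as it stands.
- The arm moves only by the tool apply_moves, never from a script. Its argument "increments" is a list of rows, each a list of 3 entries, a list of its own where there are three numbers: the shift along the tool's x, y, z in mm, then the turn about the tool's z in degrees, then the closure, from -1 (fully open) to 1 (shut). In form: [[[dx, dy, dz], yaw, claw], ...]. A call has 1 to 20 rows; each row is the pose to reach, as a shift and turn from the pose commanded when the call began, along the tool's axes at that moment; what a row does not reach only later rows make up. A row lasts 1/8 s, in which the tool goes at most 62.5 mm and 10.7 degrees, less where a joint would pass 70% of its speed; a pose out of reach is approached as far as the arm can. A call with a gripper value outside its range is refused whole. The fingers move at their own pace and stop on an object; "newtons" is the grip in N (left out, the last holds). Time passes only in rows, so rows that repeat a pose let the fingers close. It gives the time, the measured TCP pose, the force, the opening and the grip force at its end, in the units of the state.
- ctrl.get_state(): the state, without advancing time (a new reading comes with each control period).
- read_camera(name): name is "scene" or "top"; returns (picture, depth): 480x640x3 uint8, red, green, blue; 480x640 float32, m along the optical axis (not along the pixel's ray), 0 where there is no reading.
- camera_params(name): a dict with "fx", "fy", "cx", "cy" (pixels), "position" and "orientation" of the camera in the world. Camera axes: x right, y down, z forward; pixel columns grow to the right and rows downward; lengths in m; the calibration is good to about 2 mm. A picture is of the moment at which its call begins. camera_params takes no time and is no camera call.
- ctrl.hand_in(): hands the job in; it is judged then, once.
Trained networks look in the newest picture that a camera, given by its name, has taken for a name from the list of things; names that differ only in an ending like _2 or _b are one class to them, and where a whole thing is asked for, a point or a joint stands for the part that bears it (a point fixed in the world has none). Each returns a list of dicts, best first, with "p" (0 to 1); they miss things now and then, are a little off and sometimes report something else, mostly with a low value. They report only what shows in the picture. A call takes as long as a camera call. They do not tell look-alikes from the thing itself.
- look_for(target, camera): "location" ([x, y, z] in m, in world coordinates, good to about 4 mm: the middle of the surface that is visible of it).
- spot_point(target, camera): "location" ([x, y, z] in m, in world coordinates, good to about 4 mm: a listed point, or the origin of a listed thing).
The state is a dict: "time_s": time; "joint_positions": joint angles; "qd": joint speeds; "tau": joint torques, N m; "ee_pos": TCP position; "orientation": TCP orientation; "wrist_force": force on the tool from outside, world axes, zero at the start; "moment": the same for the moment, N m; "opening": opening from 0.0 (shut) to 1.0 (fully open); "grip_force": force on a finger pad.
Only numpy, scipy, OpenCV 4.12 (cv2) and the standard library are available. Lean on these libraries where they do the work, as an engineer would, in place of code of your own. Each camera call takes 0.05 s, during which the arm holds its last target. There are 200 camera calls.

TASK

The taped parcel on the two-pan balance should weigh 700 g. Check it: stand the 500 g and the 200 g weight (the two middle sizes of the four brass weights on the table) upright side by side on the empty pan, setting each down gently, so that the beam comes level and stays so.

Things in the scene. Friction and masses are not known exactly. Their poses are not given: they have to be found in the camera images.
- beam (a joint): Beam of a grey two-pan balance, rad: 0 is level, positive: empty pan high. It starts at +0.115, on its stop (empty pan 15 mm above level), as a 700 g brown parcel, 130 x 75 x 60 mm, lies on the other pan. It leaves the stop only when the loads are within 90 g, then sinks smoothly; equal loads level it. Pans stay horizontal; where on its pan a weight stands makes no difference.
- pan_top (a point): Centre of the upper face of the empty pan: flat rimless aluminium disc, 170 mm diameter, 4 mm thick, face 125 mm above the table at the start, 110 mm when level. Its y axis points along the beam to the parcel's pan, 260 mm away (parcel's top 155 mm, later 170 mm above the table); x is across the beam, z up. A white pointer plate half-way between the pans is 143 mm high.
- w500_center (a point): Centre (half-way up) of the 500 g weight: upright brass cylinder, 38 mm diameter, with a narrower knob on top, 63 mm high in all (plain cylinder: lower 45 mm), z up, standing on the table. Second largest of four, set 100 mm or more apart; not needed: the largest (1 kg, 48 mm wide, 80 mm high) and the smallest (100 g, 22 mm wide, 37 mm high).
- w200_center (a point): Centre (half-way up) of the 200 g weight: same shape, 28 mm diameter, 47 mm high in all (plain cylinder: lower 34 mm), z up, standing on the table. The third largest of the four. A 48 mm wide, 25 mm high paper label roll lies amid the four weights.
There are look-alikes about, which are no part of the job. Leave any green look-alike of the part that bears w500_center alone.

How it is judged:
At the end, for the whole second after the job is handed in: The 500 g and the 200 g weight both stand upright (within 10 degrees) directly on the formerly empty pan, their centres over it (within 85 mm of its centre), and the beam rests level within 0.035 rad (about 4.5 mm at the pan) (value of joint beam between -0.035 and 0.035 rad and velocity of joint beam between -0.05 and 0.05 rad/s and horizontal distance between each of w500_center, w200_center and pan_top below 0.085 m and angle between each of w500_center, w200_center's own z axis and vertical below 0.17 rad and z of w500_center in the frame of pan_top between 0.0235 and 0.0395 m and z of w200_center in the frame of pan_top between 0.0155 and 0.0315 m); the robot touches nothing.
It fails at once if the beam is slammed: it swings faster than 1.6 rad/s (a weight dropped or pushed hard onto the pan) (velocity of joint beam above 1.6 rad/s or velocity of joint beam below -1.6 rad/s).
It also fails if it takes over 64 s, if anything falls off the work surface, if the arm or the gripper's body presses on something with over 40 N, if the wrist force passes 120 N, or if a joint passes its speed limit or range.

## Working session

There is one attempt and no reset: what is moved stays moved. The work goes in short steps, Python scripts to look and compute and a tool call to move; the robot and the scene stay as the last step left them, time stands still between calls to the robot, and variables do not carry over. Pictures are saved under pics/ and viewed, at most 10 in all, crops included, and the job is handed in when it is done.

Besides the shell and the picture viewer there is one more tool, called by a JSON object that holds its "op" and its "data", one argument or row to a line. apply_moves: Moves the arm, as the interface text tells. Its arguments: {"type":"object","properties":{"increments":{"type":"array","items":{"type":"array"}},"newtons":{"type":"number"}},"required":["increments"]}

```bash
mkdir -p pics
cat > h.py <<'E'
import numpy as np, cv2
from scipy.spatial.transform import Rotation as R
from station import *
def save(n,img): cv2.imwrite('pics/'+n+'.png',img[:,:,::-1])
def w(p): 
    o=np.array(p['orientation'],float); return o
E
python3 - <<'E'
from h import *
s=ctrl.get_state(); print(s)
for c in ('scene','top'):
    im,d=read_camera(c); save(c+'1',im); np.save(c+'1.npy',d); print(c,camera_params(c))
    for t in ('w500_center','w200_center','pan_top','beam'):
        for f in (look_for,spot_point):
            try: print(c,t,f.__name__,[(np.round(r['location'],3).tolist(),round(r['p'],2)) for r in f(t,c)])
            except Exception as e: print(t,f.__name__,e)
E
```

```text
{'time_s': 0.0, 'joint_positions': array([ 1.12050213,  0.42676091,  0.07387227,  1.60663001, -0.03411338,
        1.11081812, -0.06709748]), 'qd': array([-1.19145936e-05,  1.25682522e-03,  1.46976006e-03,  1.04581047e-03,
       -9.76439610e-04, -5.19213086e-04,  1.97871676e-04]), 'tau': array([ 5.41609443e-04, -9.49842596e+01,  3.76151159e+00, -4.63521194e+01,
        1.94792164e-02,  1.01871364e-02,  2.23225521e-05]), 'ee_pos': array([ 0.19982665, -0.64430683,  0.2385818 ]), 'orientation': array([-3.14024017e+00,  9.94172742e-05,  3.00739001e-01]), 'wrist_force': array([ 0.60349293,  0.45912318, -0.02373603]), 'moment': array([ 0.01276286, -0.01141164,  0.0053871 ]), 'grip_force': 0.0, 'opening': 1.001141432910409}
scene {'fx': 522.1517429252896, 'fy': 522.1517429252896, 'cx': 312.6019649296995, 'cy': 240.0003859704221, 'position': array([ 1.02666857, -0.33866007,  0.70263038]), 'orientation': array([-2.38913204, -0.01468241,  1.01226528])}
scene w500_center call [([0.448, -0.05, 0.044], 0.85), ([0.44, -0.128, 0.044], 0.67), ([0.458, -0.212, 0.046], 0.6)]
scene w500_center call [(
[... 508 characters left out ...]
568952, 'position': array([ 0.42788277, -0.0207025 ,  1.01545432]), 'orientation': array([-3.01117191, -0.00969633, -1.57574294])}
top w500_center call [([0.439, -0.194, 0.047], 0.87), ([0.597, -0.289, 0.034], 0.67), ([0.436, -0.12, 0.047], 0.5), ([0.437, -0.043, 0.043], 0.49)]
top w500_center call [([0.442, -0.203, 0.029], 0.79), ([0.433, -0.123, 0.029], 0.72), ([0.436, -0.041, 0.032], 0.68)]
top w200_center call [([0.6, -0.287, 0.031], 0.55)]
top w200_center call [([0.602, -0.294, 0.018], 0.71)]
top pan_top call [([0.591, 0.153, 0.128], 0.88)]
top pan_top call [([0.596, 0.154, 0.127], 0.97)]
top beam call [([0.568, 0.282, 0.087], 0.78)]
beam call it knows: pan_top, w200_center, w500_center
```

View pics/scene1.png

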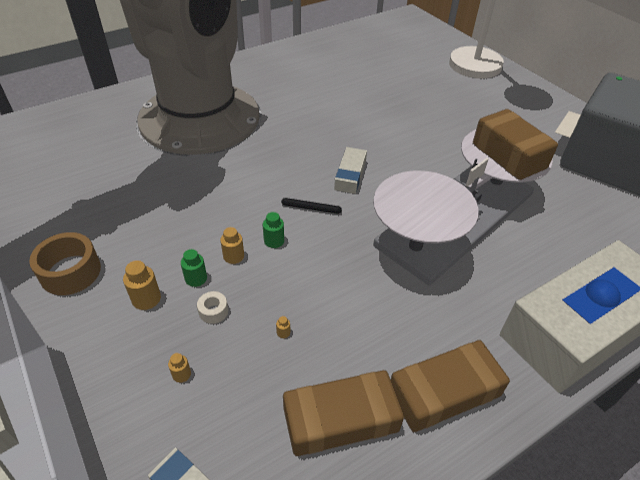

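View pics/top1.png

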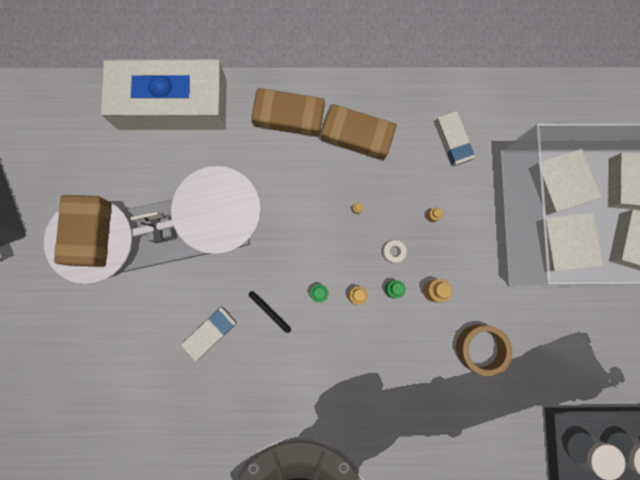

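The scene picture shows four brass weights: 1 kg (141,285), one at (232,246), one at (179,367), and the smallest at (283,327). Two green look-alikes, at (194,268) and (273,230), flank the second. The roll is at (212,307), the empty pan at (425,205) and the parcel on the far pan at (515,143). The top picture shows the same four at (440,291), (358,295), (435,214) and (357,208), with green at (397,289) and (319,293).

Candidates for the 500 g weight: brass at top (358,295), green at (397,289) and green at (319,293). The brass one fits, as the second largest of the brass weights. The 200 g weight is brass at top (435,214). I'll measure both views and check with a crop.

```bash
cat >> h.py <<'E'
def cloud(c,d):
    p=camera_params(c); v,u=np.mgrid[:480,:640]
    P=np.stack([(u-p['cx'])/p['fx']*d,(v-p['cy'])/p['fy']*d,d],-1)
    return P@R.from_euler('xyz',p['orientation']).as_matrix().T+p['position']
def brass(im):
    hsv=cv2.cvtColor(im,cv2.COLOR_RGB2HSV); return cv2.inRange(hsv,(10,140,90),(28,255,255))>0
E
python3 - <<'E'
from h import *
for c in ('scene','top'):
    im=cv2.imread(f'pics/{c}1.png')[:,:,::-1].copy(); d=np.load(c+'1.npy'); X=cloud(c,d); m=brass(im)&(d>0)
    for n,q in (('1k',(.44,-.285)),('500',(.433,-.123)),('200',(.602,-.292)),('100',(.61,-.12))):
        k=m&(np.hypot(X[...,0]-q[0],X[...,1]-q[1])<.04)&(X[...,2]>.006); Y=X[k]
        if len(Y)<5: print(c,n,len(Y)); continue
        zt=np.percentile(Y[:,2],97); T=Y[Y[:,2]>zt-.004]; (a,b),r=cv2.minEnclosingCircle(Y[:,:2].astype(np.float32))
        print(c,n,len(Y),'top',T.mean(0).round(4),'mid',((T.max(0)+T.min(0))/2).round(4),'circ',round(a,4),round(b,4),'dia',round(2*r,4))
    k=(np.hypot(X[...,0]-.596,X[...,1]-.154)<.12)&(abs(X[...,2]-.125)<.012); Y=X[k];(a,b),r=cv2.minEnclosingCircle(Y[:,:2].astype(np.float32))
    print(c,'pan',np.median(Y,0).round(4),a,b,2*r)
    g=(im[...,1]>im[...,0].astype(int)+40)&(d>0)&(X[...,2]>.05)
    for s in (-.04,-.2): 
        kk=g&(abs(X[...,1]-s)<.04)&(X[...,0]<.5); print('green',X[kk].mean(0).round(3))
a=cv2.imread('pics/top1.png')[180:320,290:470]; cv2.imwrite('pics/crop1.png',cv2.resize(a,None,fx=4,fy=4,interpolation=2))
E
```

```text
scene 1k 812 top [ 0.4445 -0.2886  0.0793] mid [ 0.4438 -0.2887  0.0793] circ 0.446 -0.2883 dia 0.0484
scene 500 442 top [ 0.436  -0.124   0.0625] mid [ 0.4356 -0.1245  0.0625] circ 0.436 -0.124 dia 0.0383
scene 200 332 top [ 0.6055 -0.2923  0.0464] mid [ 0.605  -0.2919  0.0461] circ 0.6057 -0.2928 dia 0.0281
scene 100 173 top [ 0.6215 -0.1282  0.0364] mid [ 0.6214 -0.1278  0.0366] circ 0.6217 -0.1286 dia 0.0212
scene pan [0.6041 0.1511 0.1245] 0.5981658697128296 0.17173144221305847 0.20512047410011292
green [ 0.442 -0.045  0.061]
green [ 0.449 -0.202  0.061]
top 1k 42 top [ 0.4359 -0.2745  0.0777] mid [ 0.4351 -0.2762  0.0778] circ 0.4373 -0.2706 dia 0.031
top 500 57 top [ 0.4344 -0.1124  0.0599] mid [ 0.434  -0.1137  0.0607] circ 0.4351 -0.1204 dia 0.0344
top 200 53 top [ 0.6041 -0.2859  0.046 ] mid [ 0.6038 -0.2879  0.0466] circ 0.6022 -0.2876 dia 0.023
top 100 4
top pan [0.596  0.1562 0.1247] 0.597129225730896 0.172871395945549 0.2024526596069336
green [ 0.438 -0.042  0.062]
green [ 0.446 -0.199  0.062]
```

View pics/crop1.png

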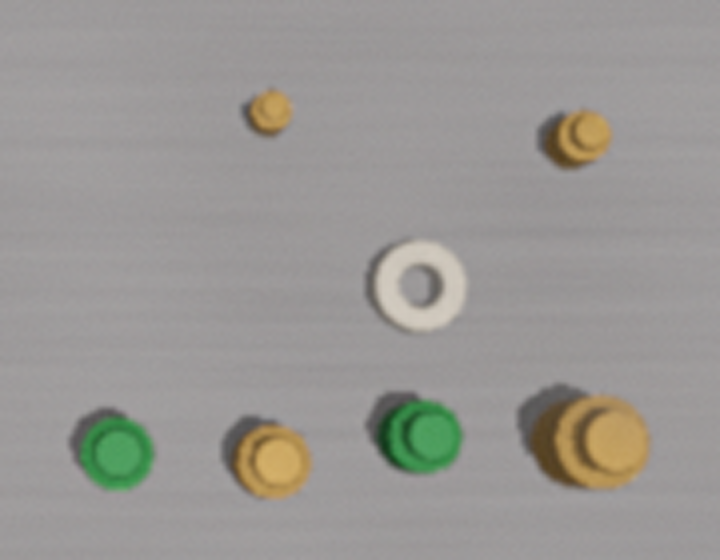

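The crop confirms it: the brass 500 g is at crop (272,462), between the greens at (117,453) and (421,437), and the 200 g is at (583,138). Measured widths of 38 and 28 mm and heights of 62.5 and 46 mm agree. Now moving above the 500 g, with the jaws closing along world x, away from the greens.

{"op": "apply_moves", "data": {
  "increments": [
    [[38, -43, 0], -8, -1],
    [[76, -86, 0], -16, -1],
    [[114, -128, 0], -24, -1],
    [[152, -171, 0], -32, -1],
    [[190, -214, 0], -40, -1],
    [[228, -257, 10], -48, -1],
    [[266, -300, 20], -56, -1],
    [[304, -343, 30], -64, -1],
    [[342, -386, 50], -72, -1],
    [[379, -428, 70], -72.8, -1],
    [[379, -428, 70], -72.8, -1],
    [[379, -428, 70], -72.8, -1],
    [[379, -428, 70], -72.8, -1]
  ],
  "newtons": 40
}}

```text
time_s: 2.42
ee_pos: [0.435, -0.1247, 0.1697]
orientation: [3.141, 0.0, 1.569]
wrist_force: [0.6, 0.5, -0.4]
opening: 0.998
grip_force: 0.0
```

{"op": "apply_moves", "data": {
  "increments": [
    [[1, 0, 40], 0, -1],
    [[1, 0, 80], 0, -1],
    [[1, 0, 110], 0, -1],
    [[1, 0, 130], 0, -1],
    [[1, 0, 142], 0, -1],
    [[1, 0, 149], 0, -1],
    [[1, 0, 149], 0, -1],
    [[1, 0, 149], 0, 1],
    [[1, 0, 149], 0, 1],
    [[1, 0, 149], 0, 1],
    [[1, 0, 149], 0, 1],
    [[1, 0, 149], 0, 1],
    [[1, 0, 149], 0, 1]
  ],
  "newtons": 40
}}

```text
time_s: 4.05
ee_pos: [0.435, -0.1227, 0.0208]
orientation: [-3.142, 0.0, 1.571]
wrist_force: [-4.3, -0.3, 12.0]
opening: 0.433
grip_force: 38.6
```

{"op": "apply_moves", "data": {
  "increments": [
    [[0, 0, -10], 0, 1],
    [[0, 0, -30], 0, 1],
    [[0, 0, -70], 0, 1],
    [[0, 0, -110], 0, 1],
    [[0, 0, -150], 0, 1],
    [[30, 16, -170], 0, 1],
    [[80, 42, -170], 0, 1],
    [[130, 68, -170], 0, 1],
    [[180, 94, -170], 0, 1],
    [[230, 120, -170], 0, 1],
    [[270, 141, -170], 0, 1],
    [[295, 154, -170], 0, 1],
    [[308, 161, -170], 0, 1],
    [[311, 162, -170], 0, 1],
    [[311, 162, -170], 0, 1],
    [[311, 162, -170], 0, 1],
    [[311, 162, -170], 0, 1]
  ]
}}

```text
time_s: 6.18
ee_pos: [0.5969, 0.1876, 0.1905]
orientation: [3.141, 0.0, 1.57]
wrist_force: [0.4, 0.1, -5.1]
opening: 0.433
grip_force: 41.5
```

Run:
```python
from h import *
s=ctrl.get_state(); print(s['ee_pos'],s['orientation'],s['wrist_force'],s['opening'])
im,d=read_camera('scene'); save('scene2',cv2.resize(im[60:300,300:620],None,fx=2.4,fy=2.4))
X=cloud('scene',d); m=brass(im)&(d>0)&(np.hypot(X[...,0]-.597,X[...,1]-.188)<.04)&(X[...,2]>.14)
print(m.sum(), X[m].min(0),X[m].max(0))
```

```text
[0.5969487  0.18760579 0.19049863] [3.14143789e+00 3.44780177e-04 1.57037751e+00] [ 0.42262603  0.08945795 -5.10935144] 0.4328609444241041
500 [0.58166114 0.16678367 0.17135694] [0.61695646 0.19513756 0.23404035]
```

View pics/scene2.png

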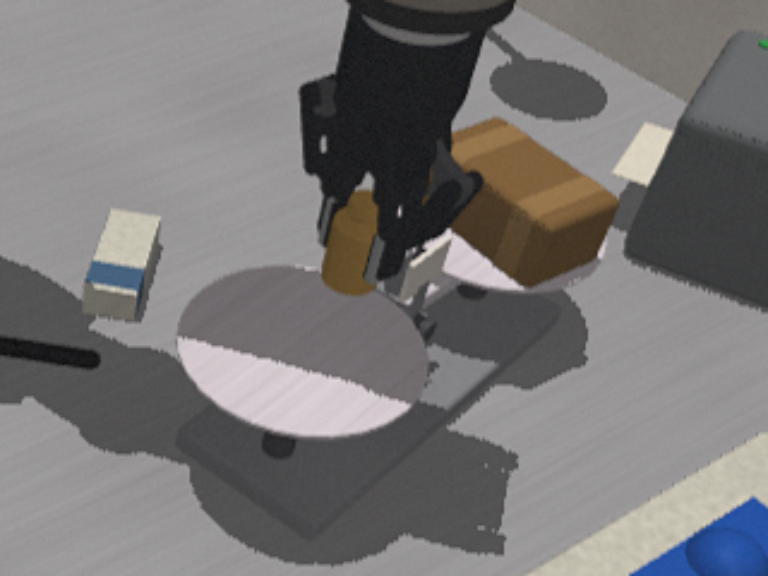

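The 500 g is held upright at crop (350,245), above the pan, with its bottom at 171 mm. I'll lower it gently.

{"op": "apply_moves", "data": {
  "increments": [
    [[0, 0, 15], 0, 1],
    [[0, 0, 30], 0, 1],
    [[0, 0, 39], 0, 1],
    [[0, 0, 43], 0, 1],
    [[0, 0, 45], 0, 1],
    [[0, 0, 45.5], 0, 1],
    [[0, 0, 46], 0, 1],
    [[0, 0, 46], 0, 1],
    [[0, 0, 46], 0, 1]
  ]
}}

```text
time_s: 7.35
ee_pos: [0.5971, 0.1886, 0.1446]
orientation: [3.141, -0.0, 1.571]
wrist_force: [-3.0, -1.0, 1.2]
opening: 0.432
grip_force: 42.0
```

{"op": "apply_moves", "data": {
  "increments": [
    [[0, 0, -0.4], 0, 1],
    [[0, 0, -0.4], 0, 0.0],
    [[0, 0, -0.4], 0, -0.3],
    [[0, 0, -0.4], 0, -0.6],
    [[0, 0, -0.4], 0, -1],
    [[0, 0, -0.4], 0, -1],
    [[0, 0, -0.4], 0, -1],
    [[0, 0, -0.4], 0, -1],
    [[0, 0, -20], 0, -1],
    [[0, 0, -45], 0, -1],
    [[0, 0, -90], 0, -1],
    [[0, 0, -110], 0, -1],
    [[0, 0, -110], 0, -1]
  ]
}}

```text
time_s: 8.98
ee_pos: [0.5976, 0.1888, 0.2567]
orientation: [3.138, -0.001, 1.571]
wrist_force: [-0.0, -0.6, -0.5]
opening: 0.996
grip_force: 0.0
```

Run:
```python
from h import *
s=ctrl.get_state(); print(s['ee_pos'],s['orientation'],s['wrist_force'],s['opening'])
im,d=read_camera('scene'); save('scene3',cv2.resize(im[60:300,300:620],None,fx=2.4,fy=2.4))
X=cloud('scene',d); m=brass(im)&(d>0)&(np.hypot(X[...,0]-.597,X[...,1]-.188)<.04)&(X[...,2]>.10)
Y=X[m];print(m.sum(), Y.min(0),Y.max(0)); print(Y[Y[:,2]>Y[:,2].max()-.004].mean(0))
```

```text
[0.59763681 0.18883788 0.25672161] [ 3.13834889e+00 -8.08868847e-04  1.57126369e+00] [-0.03923924 -0.6317646  -0.47396026] 0.9959363785740328
615 [0.58080248 0.16816613 0.12658509] [0.61823414 0.20513959 0.19036681]
[0.59870562 0.18693955 0.18782533]
```

View pics/scene3.png

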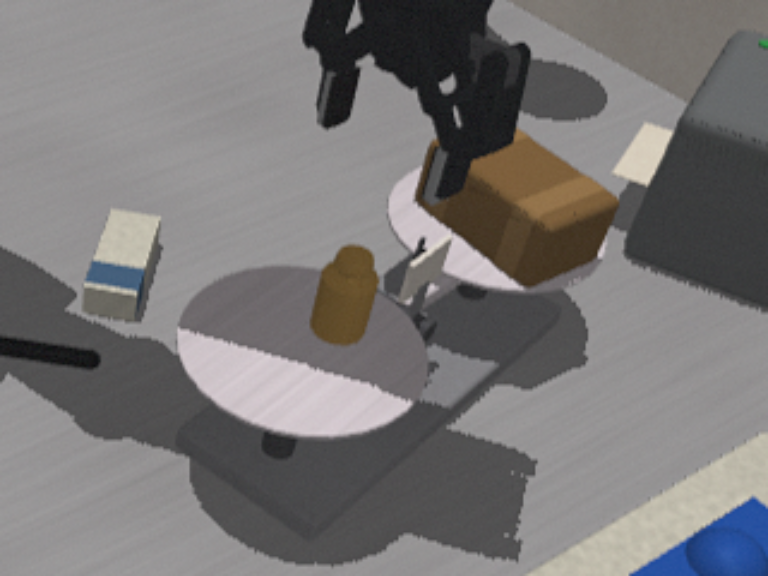

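The 500 g stands upright on the pan at crop (345,295), and the beam is still on its stop. Next, the 200 g.

{"op": "apply_moves", "data": {
  "increments": [
    [[-25, 0, 0], 0, -1],
    [[-75, 1, 0], 0, -1],
    [[-130, 2, 0], 0, -1],
    [[-185, 3, 0], 0, -1],
    [[-240, 4, 0], 0, -1],
    [[-295, 5, 0], 0, -1],
    [[-350, 6, 10], 0, -1],
    [[-400, 7, 40], 0, -1],
    [[-440, 7, 80], 0, -1],
    [[-470, 7, 120], 0, -1],
    [[-480, 7, 154], 0, -1],
    [[-480, 7, 154], 0, -1],
    [[-480, 7, 154], 0, -1],
    [[-480, 7, 154], 0, -1]
  ]
}}

```text
time_s: 10.78
ee_pos: [0.6052, -0.2909, 0.102]
orientation: [3.14, 0.001, 1.572]
wrist_force: [-0.2, -0.1, 0.6]
opening: 1.0
grip_force: 0.0
```

Run:
```python
from h import *
s=ctrl.get_state(); print(s['ee_pos'],s['orientation'],s['wrist_force'],s['opening'])
im,d=read_camera('scene')
X=cloud('scene',d); m=brass(im)&(d>0)&(np.hypot(X[...,0]-.604,X[...,1]+.292)<.04)&(X[...,2]>.006)
Y=X[m];print(m.sum(), Y.min(0),Y.max(0)); print(Y[Y[:,2]>Y[:,2].max()-.004].mean(0))
```

```text
[ 0.60522855 -0.29086188  0.1020398 ] [3.13954608e+00 6.20669202e-04 1.57238950e+00] [-0.17439447 -0.1307708   0.61034482] 1.0001236505630302
258 [ 0.59522149 -0.30445398  0.00609638] [ 0.61955125 -0.27924953  0.04933952]
[ 0.6051947  -0.29821687  0.04689838]
```

{"op": "apply_moves", "data": {
  "increments": [
    [[-1, 0, 25], 0, -1],
    [[-1, 0, 50], 0, -1],
    [[-1, 0, 68], 0, -1],
    [[-1, 0, 77], 0, -1],
    [[-1, 0, 80], 0, -1],
    [[-1, 0, 80], 0, -1],
    [[-1, 0, 80], 0, 1],
    [[-1, 0, 80], 0, 1],
    [[-1, 0, 80], 0, 1],
    [[-1, 0, 80], 0, 1],
    [[-1, 0, 80], 0, 1],
    [[-1, 0, 80], 0, 1]
  ],
  "newtons": 40
}}

```text
time_s: 12.32
ee_pos: [0.6044, -0.2926, 0.0207]
orientation: [3.141, 0.0, 1.571]
wrist_force: [-1.3, 0.3, 5.6]
opening: 0.308
grip_force: 39.2
```

{"op": "apply_moves", "data": {
  "increments": [
    [[0, 0, -10], 0, 1],
    [[0, 0, -35], 0, 1],
    [[0, 0, -75], 0, 1],
    [[0, 0, -115], 0, 1],
    [[0, 0, -150], 0, 1],
    [[25, 0, -170], 0, 1],
    [[70, -1, -170], 0, 1],
    [[120, -2, -170], 0, 1],
    [[170, -3, -170], 0, 1],
    [[220, -4, -170], 0, 1],
    [[270, -5, -170], 0, 1],
    [[320, -6, -170], 0, 1],
    [[360, -7, -170], 0, 1],
    [[390, -7, -170], 0, 1],
    [[402, -7, -170], 0, 1],
    [[405, -7, -170], 0, 1],
    [[405, -7, -170], 0, 1],
    [[405, -7, -170], 0, 1],
    [[405, -7, -170], 0, 1]
  ]
}}

```text
time_s: 14.7
ee_pos: [0.5971, 0.1116, 0.1903]
orientation: [-3.142, 0.0, 1.57]
wrist_force: [-0.1, 0.1, -1.7]
opening: 0.31
grip_force: 39.7
```

Run:
```python
from h import *
s=ctrl.get_state(); print(s['ee_pos'],s['orientation'],s['wrist_force'],s['opening'])
im,d=read_camera('scene'); save('scene4',cv2.resize(im[60:300,300:620],None,fx=2.4,fy=2.4))
X=cloud('scene',d); m=brass(im)&(d>0)&(np.hypot(X[...,0]-.597,X[...,1]-.113)<.035)&(X[...,2]>.14)
Y=X[m];print(m.sum(), np.percentile(Y,[1,99],axis=0))
```

```text
[0.59713695 0.11163473 0.19033212] [-3.14155589e+00  1.41956982e-04  1.57017482e+00] [-0.09745715  0.06375191 -1.71645922] 0.3098585418330767
250 [[0.58797522 0.09776712 0.17203704]
 [0.61080336 0.11517087 0.21742081]]
```

View pics/scene4.png

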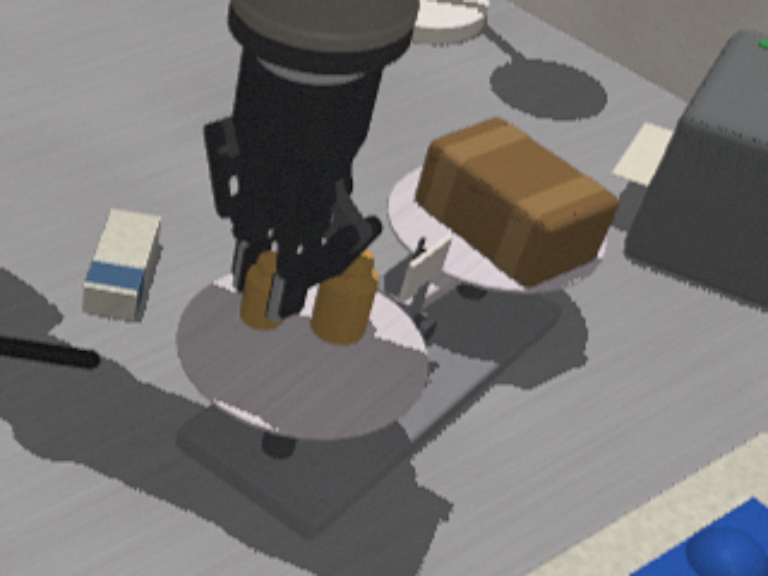

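The 200 g is held upright at crop (262,295), clear of the 500 g. I'll lower it onto the pan and follow the pan down to level.

{"op": "apply_moves", "data": {
  "increments": [
    [[0, 0, 15], 0, 1],
    [[0, 0, 30], 0, 1],
    [[0, 0, 39], 0, 1],
    [[0, 0, 43], 0, 1],
    [[0, 0, 45], 0, 1],
    [[0, 0, 46], 0, 1],
    [[0, 0, 47], 0, 1],
    [[0, 0, 48], 0, 1],
    [[0, 0, 50], 0, 1],
    [[0, 0, 52], 0, 1],
    [[0, 0, 54], 0, 1],
    [[0, 0, 56], 0, 1],
    [[0, 0, 58], 0, 1],
    [[0, 0, 60], 0, 1],
    [[0, 0, 60.5], 0, 1],
    [[0, 0, 60.5], 0, 1],
    [[0, 0, 60.5], 0, 1]
  ]
}}

```text
time_s: 16.88
ee_pos: [0.597, 0.1125, 0.1299]
orientation: [-3.142, 0.0, 1.571]
wrist_force: [0.6, 0.4, 0.1]
opening: 0.307
grip_force: 39.8
```

```bash
cat > chk.py <<'E'
from h import *
import sys
s=ctrl.get_state(); print(s['time_s'],s['ee_pos'],s['wrist_force'],s['opening'])
for c in ('scene','top'):
    im,d=read_camera(c); X=cloud(c,d); hsv=cv2.cvtColor(im,cv2.COLOR_RGB2HSV)
    k=(np.hypot(X[...,0]-.597,X[...,1]-.153)<.08)&(abs(X[...,2]-.115)<.02)&(hsv[...,1]<60)&(d>0)
    print(c,'pan z',np.percentile(X[k][:,2],[10,50,90]).round(4),k.sum())
    for n,y in (('500',.187),('200',.112)):
        m=brass(im)&(d>0)&(np.hypot(X[...,0]-.597,X[...,1]-y)<.035)&(X[...,2]>.1)
        Y=X[m]
        if len(Y)>9: print(n,np.percentile(Y,[2,98],axis=0).round(4).tolist(),Y[Y[:,2]>np.percentile(Y[:,2],98)-.004].mean(0).round(4))
    if c=='scene' and len(sys.argv)>1: save(sys.argv[1],cv2.resize(im[60:300,300:620],None,fx=2.4,fy=2.4))
E
python3 chk.py
```

```text
16.875 [0.59698494 0.11245994 0.12988331] [0.59569115 0.36894911 0.12992543] 0.30664607089835083
scene pan z [0.1074 0.1087 0.1101] 3194
500 [[0.5901, 0.1709, 0.1132], [0.617, 0.1999, 0.173]] [0.5991 0.1865 0.1715]
200 [[0.5875, 0.0986, 0.1134], [0.6097, 0.1146, 0.1569]] [0.5976 0.1095 0.1556]Traceback (most recent call last):
  File "chk.py", line 7, in <module>
    print(c,'pan z',np.percentile(X[k][:,2],[10,50,90]).round(4),k.sum())
                    ~~~~~~~~~~~~~^^^^^^^^^^^^^^^^^^^^^^
    return _quantile_unchecked(
        a, q, axis, out, overwrite_input, method, keepdims, weights)
    return _ureduce(a,
                    func=_quantile_ureduce_func,
    ...<5 lines>...
                    overwrite_input=overwrite_input,
                    method=method)
    r = func(a, **kwargs)
    result = _quantile(arr,
                       quantiles=q,
    ...<2 lines>...
                       out=out,
                       weights=wgt)
    slices_having_nans = np.isnan(arr[-1, ...])
                                  ~~~^^^^^^^^^
IndexError: index -1 is out of bounds for axis 0 with size 0
```

The pan is level at 109–110 mm with almost no force on the wrist. Release and retreat.

{"op": "apply_moves", "data": {
  "increments": [
    [[0, 0, 0], 0, 0.3],
    [[0, 0, 0], 0, 0.1],
    [[0, 0, 0], 0, -0.2],
    [[0, 0, 0], 0, -0.6],
    [[0, 0, 0], 0, -1],
    [[0, 0, 0], 0, -1],
    [[0, 0, 0], 0, -1],
    [[0, 0, 0], 0, -1],
    [[0, 0, -10], 0, -1],
    [[0, 0, -30], 0, -1],
    [[0, 0, -60], 0, -1],
    [[0, 0, -100], 0, -1],
    [[-50, 0, -130], 0, -1],
    [[-100, 0, -130], 0, -1],
    [[-150, 0, -130], 0, -1],
    [[-180, 0, -130], 0, -1],
    [[-180, 0, -130], 0, -1],
    [[-180, 0, -130], 0, -1]
  ]
}}

```text
time_s: 19.23
ee_pos: [0.5973, -0.0667, 0.261]
orientation: [3.14, -0.0, 1.572]
wrist_force: [0.1, 0.8, 0.2]
opening: 0.998
grip_force: 0.0
```

```bash
sed -i 's/^    print(c,.pan z/    if k.any(): print(c,"pan z/; s/"pan z.,/"pan z",/' chk.py; python3 chk.py scene5
python3 - <<'E'
from h import *
im,d=read_camera('scene');X=cloud('scene',d)
E
```

```text
19.225 [ 0.59729187 -0.06672058  0.26095842] [0.07848039 0.83006349 0.22672885] 0.9979576632558682
scene pan z [0.1088 0.1101 0.1114] 4085
500 [[0.5867, 0.1685, 0.1154], [0.6169, 0.1978, 0.174]] [0.5996 0.1862 0.1726]
200 [[0.5905, 0.0988, 0.1149], [0.6117, 0.1201, 0.1584]] [0.5993 0.1114 0.1569]
top pan z [0.1083 0.1102 0.1124] 4636
500 [[0.5786, 0.1701, 0.1254], [0.6105, 0.1908, 0.1719]] [0.5895 0.1827 0.1707]
200 [[0.5833, 0.1004, 0.1261], [0.6038, 0.117, 0.1579]] [0.596  0.1131 0.1578]
```

View pics/scene5.png

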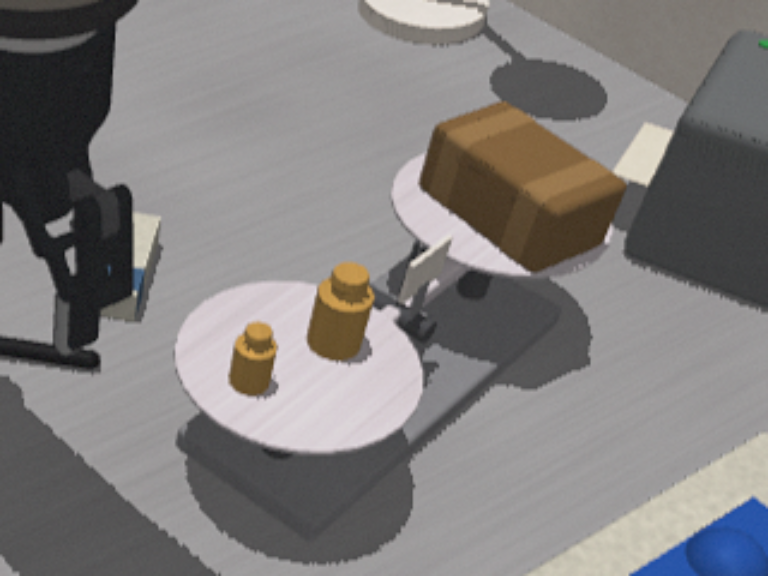

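Both weights stand upright on the pan (500 g at crop (340,310), 200 g at (253,358)). The pan is level at 110 mm, and the gripper is clear.

```bash
python3 -c "
from station import ctrl
print(ctrl.hand_in())"
```

```text
the job is handed in; nothing more can be done
None
```

The 500 g and 200 g weights stand upright side by side on the formerly empty pan. The last check before hand-in (at 19 s) showed it level at 110 mm with the gripper clear, so the parcel balances at 700 g. The job is handed in; no verdict was returned.

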